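# Load the round substrate into the vacuum station

### The arm

A 6-joint arm with a two-finger parallel gripper is mounted at the origin on the work surface. World frame = base frame: x ahead of the robot, y to its left, z up, the work surface at z = 0. Lengths are in m, angles in rad, forces in N, time in s.
With the tool pointing down it reaches from about 0.375 to 0.9 m from the base axis. Payload 3.1 kg.
Tool frame: the origin (TCP) lies between the finger pads; the fingertips stand 22 mm ahead of it and the grasp point (between the pads) lies 3 mm ahead of it; z points along the fingers, y is the line along which they close (so a half turn about z gives the same grasp; the last joint's range is limited). The gripper opens to 87 mm and grips with 3 to 60 N. Pads are 19 mm wide; open, the fingers measure 117 mm over their backs; the gripper's body (75 mm by 190 mm) begins 51 mm behind the grasp point.
Start: joints at [1.008, 0.527, 1.433, -0, 1.181, -0.178], TCP at [0.235, 0.579, 0.245] pointing down, gripper open.
Joint ranges: [-3.08, 3.08], [-0.75, 2.2], [0.22, 2.44], [-1.43, 4.57], [0, 2.65], [-2.85, 2.85]. Speed limits (rad/s): [2.79, 2.79, 3.14, 3.14, 3.14, 3.14].

### API

Orientations are given as a unit quaternion [x, y, z, w].
In Python, from rig import robot gives the robot as it stands.
- The arm moves only by the tool move_arm, never from a script. Its argument "series" is text: rows parted by semicolons, each of 6 numbers parted by spaces: the shift along the tool's x, y, z in mm, then the turn, a rotation vector about the tool's x, y, z in degrees. In form: dx dy dz ax ay az; .... A call has 1 to 8 rows; each row is the pose to reach, as a shift and turn from the pose commanded when the call began, along the tool's axes at that moment; what a row does not reach only later rows make up. A row lasts 1/12 s, in which the tool goes at most 41.7 mm and 7.16 degrees, less where a joint would pass 70% of its speed; a pose out of reach is approached as far as the arm can. A call with a gripper value outside its range is refused whole. "jaw" is the opening, from 0 (shut) to 1 (fully open), set as the call begins (left out, the last holds). The fingers move at their own pace and stop on an object; "newtons" is the grip in N (left out, the last holds). Time passes only in rows, so rows that repeat a pose let the fingers close. It gives the time, the measured TCP pose, the force, the opening and the grip force at its end, in the units of the state.
- robot.get_obs(): the state, without advancing time (a new reading comes with each control period).
- robot.camera(name): name is "scene" or "top" or "wrist"; returns a dict with "img" (384x512x3 uint8, red, green, blue), "mtx" (3x3 intrinsics, pixels), "world_to_cam" (4x4, takes a point from world to camera coordinates). Camera axes: x right, y down, z forward; pixel columns grow to the right and rows downward; lengths in m; the calibration is good to about 2 mm. A picture is of the moment at which its call begins. There is no depth.
- robot.hand_in(): hands the job in; it is judged then, once.
Trained networks look in a picture, given as the dict that the camera call returned (one of the last four; its "shot" number tells which), for a name from the list of things; names that differ only in an ending like _2 or _b are one class to them, and where a whole thing is asked for, a point or a joint stands for the part that bears it (a point fixed in the world has none). Each returns a list of dicts, best first, with "p" (0 to 1); they miss things now and then, are a little off and sometimes report something else, mostly with a low value. They report only what shows in the picture. A call takes as long as a camera call. They do not tell look-alikes from the thing itself.
- robot.search_frame(picture, thing): "xyz" ([x, y, z] in m, in world coordinates, good to about 4 mm: the middle of the surface that is visible of it).
- robot.tip_of(picture, thing): "xyz" ([x, y, z] in m, in world coordinates, good to about 4 mm: a listed point, or the origin of a listed thing).
The state is a dict: "time": time; "q": joint angles; "joint_velocities": joint speeds; "joint_torque": joint torques, N m; "position": TCP position; "tool_rot": TCP orientation; "ft_force": force on the tool from outside, world axes, zero at the start; "moment": the same for the moment, N m; "grip_width": finger opening in m; "grip_force": force on a finger pad.
Only numpy, scipy, OpenCV 4.12 (cv2) and the standard library are available. Lean on these libraries where they do the work, as an engineer would, in place of code of your own. Each camera call takes 0.05 s, during which the arm holds its last target. There are 200 camera calls.

### The job

Push the substrate carrier that holds the round steel disc along its rollers, fully home against the stop of the bay at the end of its lane. Do not lift it, and leave the carrier with the square plate where it stands.

Things in the scene. Friction and masses are not known exactly. Their poses are not given: they have to be found in the camera images.
- round_carrier: White block, 100 mm wide (x), 110 long (y, along the lane), 45 tall, 0.4-0.85 kg, a steel DISC (84 mm across, 6 mm proud) fixed on top. Origin: centre of its underside, on the rollers. Stands in either lane, 185-295 mm short of its stop; push the middle of its rear (-y) end face. It rolls with about 1 N of drag and stops within a few mm when let go.
- square_carrier: The same white block (100 x 110 x 45 mm) but with a SQUARE steel plate (66 mm, 6 mm proud) on top, in the other lane. Origin: centre of its underside. To be left alone.
- station: Fixed; origin at table height, middle of its base plate; y along the lanes towards the bays, x across; yaw within 7 degrees. Two lanes, centred at x = -66 and +66 mm: 10 rollers (24 mm thick, tops 52 mm above the table, y = -222 to +198) between rails 106 mm apart inside, 66 mm above the table. Lanes are open at the -y end. Beyond the bays: a chamber, centre y = +355 mm, 260 across, 148 high.
- bays (a point): Point midway between the two bays, on the plane of their stops, at roller-top height: station x = 0, y = +210 mm; axes as the station's. Each lane ends in an open-topped steel bay, 90 mm deep, 106 wide inside, walls 105 mm above the table, its end wall the stop. A carrier fully home touches the stop: its origin is 55 mm before this plane, its rear end 110 mm before it, 20 mm outside the bay.
There are look-alikes about, which are no part of the job. What is shaped like the round_carrier but red is not meant.

How it is judged:
By the outcome, as a careful person would: the job done as asked, in the order asked, and still so for the second after the job is handed in, with the robot touching nothing.
It also fails if it takes over 40 s, if anything falls off the work surface, if the arm or the gripper's body presses on something with over 40 N, if the wrist force passes 120 N, or if a joint passes its speed limit or range.

## Working session

There is one attempt and no reset: what is moved stays moved. The work goes in short steps, Python scripts to look and compute and a tool call to move; the robot and the scene stay as the last step left them, time stands still between calls to the robot, and variables do not carry over. Pictures are saved under pics/ and viewed, at most 10 in all, crops included, and the job is handed in when it is done.

Besides the shell and the picture viewer there is one more tool, called after "Request:" as a command line: name --argument value ..., lists and objects as JSON in quotes. move_arm: Moves the arm, as the interface text tells. Its arguments: {"type":"object","properties":{"series":{"type":"string"},"jaw":{"type":"number"},"newtons":{"type":"number"}},"required":["series"]}

```bash
mkdir -p pics; python3 - <<'E'
from rig import robot
import cv2,numpy as np
o=robot.get_obs();print(o['time'],o['position'],o['tool_rot'],o['ft_force'],o['grip_width'])
ims=[]
for n in("scene","top"):
    c=robot.camera(n);ims.append(c['img'])
    for t in("round_carrier","square_carrier","station","bays"):
        for f in("tip_of","search_frame"):
            try: print(n,t,f,[(np.round(d['xyz'],3).tolist(),round(d['p'],2)) for d in getattr(robot,f)(c,t)[:3]])
            except Exception as e: print(n,t,f,e)
    cv2.imwrite(f'pics/{n}1.png',c['img'][:,:,::-1])
E
```

```text
0.0 [0.2341881  0.57872477 0.24357142] [ 1.91197933e-01  9.81550911e-01 -1.00302031e-03 -3.90396470e-04] [0.48750786 0.73478427 0.04919491] 0.0870959922713165
scene round_carrier tip_of [([0.611, -0.075, 0.055], 0.81), ([0.273, -0.228, -0.0], 0.68)]
scene round_carrier search_frame [([0.63, -0.048, 0.098], 0.82), ([0.293, -0.208, 0.043], 0.66)]
scene square_carrier tip_of [([0.477, -0.082, 0.054], 0.9)]
scene square_carrier search_frame [([0.497, -0.061, 0.097], 0.81)]
scene station tip_of [([0.543, -0.014, -0.003], 0.62)]
scene station search_frame [([0.613, 0.236, 0.085], 0.82)]
scene bays tip_of [([0.544, 0.2, 0.052], 0.69), ([0.546, -0.013, -0.002], 0.21)]
scene bays search_frame [([0.613, 0.241, 0.084], 0.94)]
top round_carrier tip_of [([0.271, -0.232, 0.001], 0.91), ([0.603, -0.073, 0.051], 0.59)]
top round_carrier search_frame [([0.599, -0.072, 0.099], 0.87), ([0.277, -0.229, 0.047], 0.79)]
top square_carrier tip_of [([0.475, -0.081, 0.054], 0.95)]
top square_carrier search_frame [([0.47, -0.079, 0.098], 0.72)]
top station tip_of [([0.543, -0.015, 0.002], 0.74)]
top station search_frame [([0.535, 0.151, 0.067], 0.82)]
top bays tip_of [([0.544, 0.194, 0.058], 0.77)]
top bays search_frame [([0.534, 0.151, 0.068], 0.91)]
```

View pics/scene1.png

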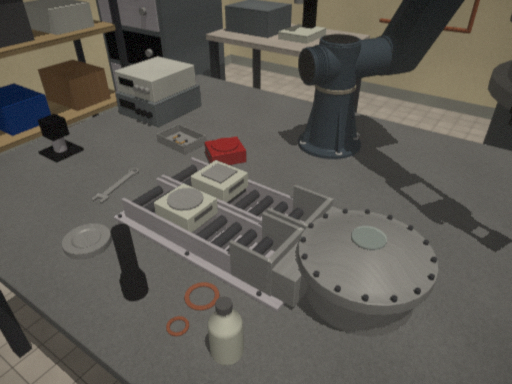

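View pics/top1.png

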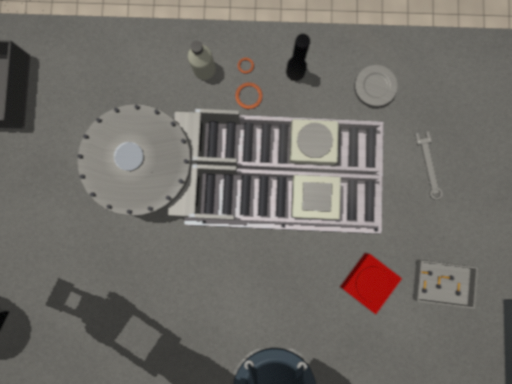

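Round disc carrier: the upper one in the top view (pixel 315,140), which is the lane at larger x. The square one is at (317,197). The red look-alike at (372,283) matches the nets' spurious hit at (0.27,-0.23). Next I measure the yaw and work out the first move.

```bash
cat > h.py <<'E'
from rig import robot
import cv2,numpy as np
from scipy.spatial.transform import Rotation as Ro
def unproj(c,px,z):
    T=c['world_to_cam'];R=T[:3,:3];t=T[:3,3]
    d=R.T@np.linalg.inv(c['mtx'])@np.array([px[0],px[1],1.]);o=-R.T@t
    return o+d*(z-o[2])/d[2]
def delta(goal,yang):
    """shift (mm, tool axes) and turn about tool z (deg) to reach goal with tool y at world angle yang, tool down"""
    o=robot.get_obs();R=Ro.from_quat(o['tool_rot'])
    a=np.radians(yang);y=np.array([np.cos(a),np.sin(a),0]);z=np.array([0,0,-1.])
    G=Ro.from_matrix(np.c_[np.cross(y,z),y,z])
    print('t',o['time'],'pos',np.round(o['position'],4),'F',np.round(o['ft_force'],1))
    print('shift',np.round(R.inv().apply(np.array(goal)-o['position'])*1e3,1),'turn',np.round((R.inv()*G).as_rotvec(degrees=True),1))
E
python3 - <<'E'
from h import *
c=robot.camera("top")
g=cv2.cvtColor(c['img'],cv2.COLOR_RGB2GRAY)
l=cv2.createLineSegmentDetector().detect(g)[0][:,0]
for s in l:
    a=unproj(c,s[:2],.066);b=unproj(c,s[2:],.066);d=b-a
    if d[1]<0:d=-d
    if np.linalg.norm(d)>.09 and .4<a[0]<.7: print(np.round(a[:2],3),np.round(b[:2],3),round(np.degrees(np.arctan2(-d[0],d[1])),2))
delta([.60,-.19,.245],-2)
E
```

```text
[0.434 0.205] [0.537 0.203] 88.86
[0.573 0.203] [0.676 0.202] 89.24
[0.533 0.103] [ 0.531 -0.027] -0.94
[ 0.556 -0.139] [0.559 0.004] -1.35
[0.552 0.103] [ 0.546 -0.233] -0.93
[ 0.54  -0.063] [0.543 0.097] -1.07
[0.56  0.213] [0.558 0.11 ] -1.07
[0.549 0.112] [0.551 0.209] -0.87
[ 0.424 -0.16 ] [ 0.521 -0.161] 89.16
[ 0.425 -0.202] [ 0.522 -0.203] 89.42
[ 0.572 -0.134] [ 0.664 -0.136] 89.19
[ 0.525 -0.015] [ 0.432 -0.016] -89.25
[0.664 0.098] [ 0.663 -0.021] -0.48
[0.404 0.224] [ 0.397 -0.239] -0.79
[ 0.658 -0.231] [ 0.556 -0.227] 87.98
[ 0.52  -0.228] [ 0.42  -0.225] 88.11
[ 0.518 -0.184] [ 0.422 -0.184] -89.75
[0.524 0.025] [0.425 0.027] 89.29
[ 0.568 -0.023] [ 0.566 -0.13 ] -0.92
[ 0.667 -0.023] [ 0.565 -0.019] 88.01
[ 0.661 -0.14 ] [ 0.66  -0.232] -0.96
[0.527 0.111] [0.431 0.11 ] -89.85
[0.419 0.024] [ 0.416 -0.173] -0.96
[0.653 0.023] [0.558 0.025] 89.17
[ 0.529 -0.032] [ 0.438 -0.032] 89.74
[0.526 0.069] [0.432 0.068] -89.41
[0.529 0.155] [0.427 0.152] -88.15
[0.409 0.084] [0.411 0.179] -0.71
[0.423 0.216] [0.421 0.114] -1.01
[ 0.432 -0.035] [ 0.43  -0.137] -0.87
[ 0.407 -0.218] [ 0.41  -0.018] -0.82
[ 0.537 -0.142] [ 0.537 -0.042] 0.51
[ 0.432 -0.141] [ 0.532 -0.142] 89.29
[0.688 0.111] [0.689 0.212] -0.69
[ 0.67  -0.245] [0.676 0.099] -1.04
[ 0.403 -0.243] [ 0.668 -0.247] 89.24
[0.649 0.679] [0.836 0.678] 89.68
[ 0.615 -0.342] [ 0.505 -0.367] -77.6
[ 0.508 -0.38 ] [ 0.619 -0.356] -77.65
t 0.95 pos [0.2346 0.5793 0.2446] F [ 0.3 -0.2  0.2]
shift [-6.275e+02 -5.759e+02 -4.000e-01] turn [ 0.  0. 70.]
```

Request:
move_arm --series "-628 -576 0 0 0 69;-628 -576 0 0 0 69;-628 -576 0 0 0 69;-628 -576 0 0 0 69;-628 -576 0 0 0 69;-628 -576 0 0 0 69;-628 -576 0 0 0 69;-628 -576 0 0 0 69" --jaw 0

```text
time: 1.62
position: [0.3782, 0.2765, 0.2449]
tool_rot: [0.641, 0.768, 0.0, 0.0]
ft_force: [0.3, -0.0, 0.3]
grip_width: 0.0419
grip_force: 0.0
```

```bash
python3 -c "
from h import *
delta([.606,-.19,.245],-.9)"
```

```text
t 1.6167 pos [0.3782 0.2765 0.2449] F [ 0.3 -0.   0.3]
shift [-4.998e+02  1.404e+02 -1.000e-01] turn [ 0.  -0.  11.2]
```

Request:
move_arm --series "-500 140 0 0 0 11;-500 140 0 0 0 11;-500 140 0 0 0 11;-500 140 0 0 0 11;-500 140 0 0 0 11;-500 140 0 0 0 11;-500 140 0 0 0 11;-500 140 0 0 0 11"

```text
time: 2.28
position: [0.526, -0.0227, 0.2448]
tool_rot: [0.709, 0.705, 0.0, 0.0]
ft_force: [0.1, -0.7, -0.0]
grip_width: 0.0009
grip_force: 0.0
```

```bash
python3 -c "
from h import *
delta([.606,-.19,.245],-.9)"
```

```text
t 2.2833 pos [ 0.526  -0.0227  0.2448] F [ 0.1 -0.7 -0. ]
shift [-166.7   81.1   -0.2] turn [ 0.  -0.   0.5]
```

Request:
move_arm --series "-167 81 0 0 0 0.5;-167 81 0 0 0 0.5;-167 81 0 0 0 0.5;-167 81 0 0 0 0.5;-167 81 0 0 0 0.5;-167 81 0 0 0 0.5;-167 81 0 0 0 0.5"

```text
time: 2.87
position: [0.6053, -0.1891, 0.244]
tool_rot: [0.713, 0.701, 0.0, -0.001]
ft_force: [-0.5, 1.3, 0.3]
grip_width: 0.0005
grip_force: 0.0
```

```bash
python3 - <<'E'
from h import *
for n in("wrist","top"):
    c=robot.camera(n)
    for t in("round_carrier","bays"):
        print(n,t,[(np.round(d['xyz'],3).tolist(),round(d['p'],2)) for d in robot.tip_of(c,t)[:3]])
    if n=="wrist":
        im=c['img'][:,:,::-1].copy();P=c['world_to_cam']
        for p in([.606,-.19,.052],[.606,-.129,.097]):   # planned descent spot, expected rear top edge
            q=c['mtx']@(P[:3,:3]@np.array(p)+P[:3,3]);q=q[:2]/q[2];print(np.round(q))
            cv2.circle(im,tuple(int(v) for v in q),4,(0,0,255),1)
        cv2.imwrite('pics/w1.png',im)
delta([.606,-.19,.088],-.9)
E
```

```text
wrist round_carrier [([0.609, -0.073, 0.048], 0.74)]
wrist bays []
[252. 175.]
[251. 113.]
top round_carrier []
top bays [([0.546, 0.192, 0.057], 0.97)]
t 3.1667 pos [ 0.605  -0.1866  0.2448] F [-0.4  0.1  0. ]
shift [ -3.5   1.1 156.8] turn [-0.  -0.   0.2]
```

View pics/w1.png

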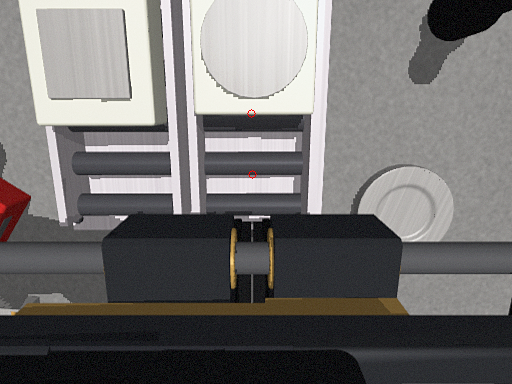

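The wrist view shows the round disc carrier's rear top edge at row 113, exactly on the marker, and the lane centre at column about 253. The descent spot over the rollers at (252,175) is clear, so I go down.

Request:
move_arm --series "-3 2 40 0 0 0;-3 2 80 0 0 0;-3 2 110 0 0 0;-3 2 135 0 0 0;-3 2 150 0 0 0;-3 2 160 0 0 0;-3 2 160 0 0 0"

```text
time: 3.75
position: [0.606, -0.1897, 0.0825]
tool_rot: [0.712, 0.702, -0.001, -0.002]
ft_force: [-0.1, -0.2, 0.1]
grip_width: 0.0004
grip_force: 0.0
```

```bash
python3 -c "
from h import *
delta([.610,.080,.085],-.9)"
```

```text
t 3.75 pos [ 0.606  -0.1897  0.0825] F [-0.1 -0.2  0.1]
shift [ 2.698e+02  2.000e-01 -2.000e+00] turn [-0.2 -0.1  0.1]
```

Request:
move_arm --series "15 0 -1 0 0 0;28 0 -1 0 0 0;36 0 -1 0 0 0;41 0 -1 0 0 0;46 0 -1 0 0 0;51 0 -1 0 0 0;57 0 -1 0 0 0;64 0 -1 0 0 0"

```text
time: 4.42
position: [0.6088, -0.1274, 0.086]
tool_rot: [0.712, 0.702, 0.0, 0.001]
ft_force: [-0.4, -1.5, 1.6]
grip_width: 0.0002
grip_force: 0.6
```

Request:
move_arm --series "7 0 0 0 0 0;14 0 0 0 0 0;21 0 0 0 0 0;28 0 0 0 0 0;35 0 0 0 0 0;42 0 0 0 0 0;49 0 0 0 0 0;56 0 0 0 0 0"

```text
time: 5.08
position: [0.609, -0.0704, 0.0854]
tool_rot: [0.712, 0.702, -0.0, -0.0]
ft_force: [0.1, -1.3, -0.1]
grip_width: 0.0005
grip_force: 0.8
```

```bash
python3 - <<'E'
from h import *
delta([.610,.076,.085],-.9)
c=robot.camera("scene");cv2.imwrite('pics/s2.png',cv2.resize(c['img'][130:320,90:350,::-1],None,fx=2.5,fy=2.5))
E
```

```text
t 5.0833 pos [ 0.609  -0.0704  0.0854] F [ 0.1 -1.3 -0.1]
shift [146.4  -1.1   0.4] turn [-0.   0.   0.1]
```

View pics/s2.png

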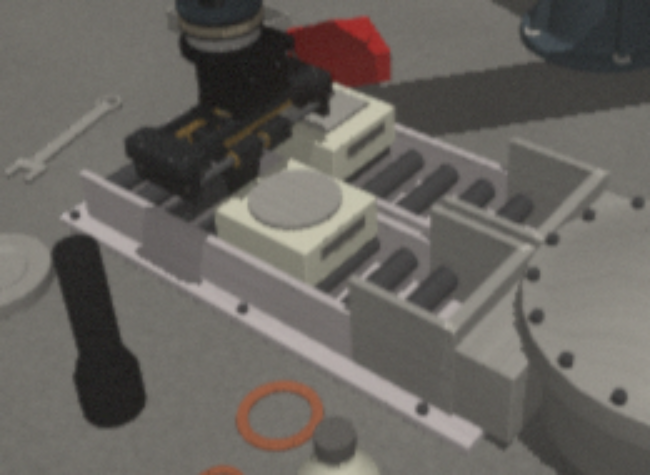

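The carrier is rolling ahead of the fingers with about 1.3 N on them, and the square carrier is clear. I keep pushing.

Request:
move_arm --series "7 0 0 0 0 0;14 0 0 0 0 0;21 0 0 0 0 0;28 0 0 0 0 0;35 0 0 0 0 0;42 0 0 0 0 0;49 0 0 0 0 0;56 0 0 0 0 0"

```text
time: 5.8
position: [0.6096, -0.0144, 0.0854]
tool_rot: [0.712, 0.702, -0.0, -0.0]
ft_force: [0.1, -1.4, -0.7]
grip_width: 0.0007
grip_force: 0.7
```

Request:
move_arm --series "7 0 0 0 0 0;14 0 0 0 0 0;21 0 0 0 0 0;28 0 0 0 0 0;35 0 0 0 0 0;42 0 0 0 0 0;48 0 0 0 0 0;54 0 0 0 0 0"

```text
time: 6.47
position: [0.6107, 0.0396, 0.0856]
tool_rot: [0.712, 0.702, 0.0, -0.0]
ft_force: [-0.6, -1.3, 0.1]
grip_width: 0.0005
grip_force: 0.6
```

Request:
move_arm --series "4 0 0 0 0 0;8 0 0 0 0 0;11 0 0 0 0 0;14 0 0 0 0 0;17 0 0 0 0 0;20 0 0 0 0 0"

```text
time: 6.97
position: [0.6111, 0.0589, 0.0856]
tool_rot: [0.712, 0.702, -0.0, 0.0]
ft_force: [-0.4, -1.3, 0.7]
grip_width: 0.0006
grip_force: 0.7
```

Now in small steps until the force rises.

Request:
move_arm --series "2 0 0 0 0 0;4 0 0 0 0 0;6 0 0 0 0 0;8 0 0 0 0 0;10 0 0 0 0 0;11 0 0 0 0 0;12 0 0 0 0 0"

```text
time: 7.55
position: [0.6113, 0.071, 0.0856]
tool_rot: [0.712, 0.702, 0.0, 0.0]
ft_force: [-0.5, -1.9, 0.4]
grip_width: 0.0007
grip_force: 0.7
```

Request:
move_arm --series "1 0 0 0 0 0;2 0 0 0 0 0;3 0 0 0 0 0;3 0 0 0 0 0"

```text
time: 7.88
position: [0.6113, 0.0741, 0.0855]
tool_rot: [0.712, 0.702, 0.0, -0.0]
ft_force: [-0.2, -0.6, 0.4]
grip_width: 0.0007
grip_force: 0.2
```

Request:
move_arm --series "1 0 0 0 0 0;2 0 0 0 0 0;3 0 0 0 0 0;3 0 0 0 0 0"

```text
time: 8.22
position: [0.6113, 0.0754, 0.0856]
tool_rot: [0.712, 0.702, -0.001, 0.001]
ft_force: [-1.0, -6.0, 0.9]
grip_width: 0.0006
grip_force: 3.2
```

Request:
move_arm --series "1 0 0 0 0 0;2 0 0 0 0 0;2 0 0 0 0 0"

```text
time: 8.47
position: [0.6113, 0.0755, 0.0856]
tool_rot: [0.712, 0.703, -0.002, 0.002]
ft_force: [-0.4, -11.2, 0.6]
grip_width: 0.0002
grip_force: 6.0
```

Request:
move_arm --series "1 0 0 0 0 0;2 0 0 0 0 0;2 0 0 0 0 0"

```text
time: 8.72
position: [0.6113, 0.0755, 0.0856]
tool_rot: [0.711, 0.703, -0.003, 0.003]
ft_force: [-1.2, -18.3, 1.5]
grip_width: 0.0005
grip_force: 8.9
```

It has hit a hard stop with TCP y = 0.0755, putting the rear face at about 0.085, against 0.086 expected for home. I back off and raise the arm.

Request:
move_arm --series "-4 0 0 0 0 0;-8 0 0 0 0 0;-16 0 0 0 0 0;-28 0 0 0 0 0;-40 0 0 0 0 0;-45 0 -20 0 0 0;-45 0 -50 0 0 0;-45 0 -85 0 0 0"

```text
time: 9.38
position: [0.6092, 0.0346, 0.1695]
tool_rot: [0.713, 0.701, -0.002, -0.002]
ft_force: [0.2, -0.4, 0.5]
grip_width: 0.0003
grip_force: 0.0
```

Request:
move_arm --series "-30 0 -35 0 0 0;-65 0 -65 0 0 0;-100 0 -90 0 0 0;-140 0 -90 0 0 0;-180 0 -90 0 0 0;-210 0 -90 0 0 0;-210 0 -90 0 0 0"

```text
time: 9.97
position: [0.6076, -0.1824, 0.2611]
tool_rot: [0.715, 0.699, -0.001, 0.003]
ft_force: [1.0, -0.6, 0.1]
grip_width: 0.0006
grip_force: 0.0
```

```bash
python3 - <<'E'
from h import *
for n in("scene","top"):
    c=robot.camera(n)
    for t in("round_carrier","square_carrier","bays"):
        print(n,t,[(np.round(d['xyz'],3).tolist(),round(d['p'],2)) for d in robot.tip_of(c,t)[:3]])
    if n=="scene":cv2.imwrite('pics/s3.png',cv2.resize(c['img'][130:320,90:350,::-1],None,fx=2.5,fy=2.5))
o=robot.get_obs();print(o['time'],o['position'],o['ft_force'])
E
```

```text
scene round_carrier [([0.273, -0.228, -0.002], 0.95), ([0.614, 0.141, 0.055], 0.64)]
scene square_carrier [([0.474, -0.084, 0.052], 0.6)]
scene bays [([0.548, 0.201, 0.053], 0.75)]
top round_carrier [([0.606, 0.142, 0.055], 0.95)]
top square_carrier [([0.476, -0.082, 0.056], 0.69)]
top bays [([0.545, 0.196, 0.055], 0.83)]
10.3667 [ 0.60760169 -0.17259831  0.26046733] [ 0.22903818 -0.01969832  0.38877318]
```

View pics/s3.png

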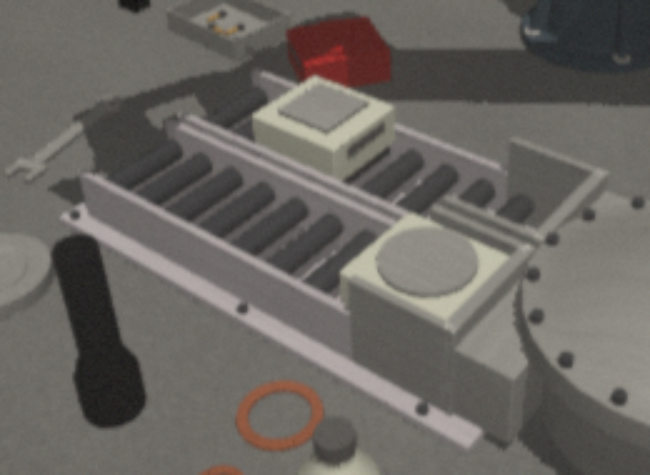

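The round carrier is inside its bay against the stop (crop pixel 430,260; origin y 0.141 = 0.196 − 0.055). The square one (325,125) hasn't moved, and the arm touches nothing.

```bash
python3 -c "
from rig import robot
print(robot.hand_in())"
```

```text
the job is handed in; nothing more can be done
None
```

The round-disc carrier is pushed fully home against its bay stop, the square-plate carrier was left where it stood, and the job is handed in (no verdict was returned).

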